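# Draw the hand rest out to its next hole

## Robot

A 6-joint arm with a two-finger parallel gripper is mounted at the origin on a cart in front of the work surface, level with it; the furniture and walls round the work are solid. World frame = base frame: x ahead of the robot, y to its left, z up, the work surface at z = 0. Lengths are in m, angles in rad, forces in N, time in s.
With the tool pointing down it reaches from about 0.375 to 0.9 m from the base axis. Payload 3.1 kg.
Tool frame: the origin (TCP) lies midway between the tips of the shut fingers; the grasp point (between the pads) lies grip_point_offset behind it (grip_point_offset is the distance from the TCP to the grasp point, in m); y points along the fingers, z is the direction in which the jaws open and shut, and the axes are right-handed (so a half turn about y gives the same grasp; the last joint's range is limited). The gripper opens to 87 mm and grips with 3 to 60 N. Pads are 19 mm wide; open, the fingers measure 117 mm over their backs; the gripper's body (75 mm by 190 mm) begins 51 mm behind the grasp point.
Start: joints at [-1.47, 0.527, 1.433, -0, 1.181, -0.178], TCP at [0.172, -0.601, 0.223] pointing down, gripper open.
Joint ranges: [-3.08, 3.08], [-0.75, 2.2], [0.22, 2.44], [-1.43, 4.57], [0, 2.65], [-2.85, 2.85]. Speed limits (rad/s): [2.79, 2.79, 3.14, 3.14, 3.14, 3.14].

## Interface

Orientations are given as a unit quaternion [x, y, z, w].
In Python, from rig import * gives the robot as it stands.
- The arm moves only by the tool jog_arm, never from a script. Its argument "increments" is a list that holds one entry, the list of rows, each a list of 7 numbers: the turn, a rotation vector about the world's x, y, z in degrees, then the shift along the world's x, y, z in m, then the closure, from -1 (fully open) to 1 (shut), so that 0 is half open. In form: [[[rx, ry, rz, x, y, z, jaw], ...]]. A call has 1 to 8 rows; each row is the pose to reach, as a shift and turn from the pose measured when the call began; what a row does not reach only later rows make up. A row lasts 1/10 s, in which the tool goes at most 50 mm and 8.59 degrees, less where a joint would pass 70% of its speed; a pose out of reach is approached as far as the arm can. A call with a gripper value outside its range is refused whole. The fingers move at their own pace and stop on an object; "squeeze" is the grip in N (left out, the last holds). Time passes only in rows, so rows that repeat a pose let the fingers close. It gives the time, the measured TCP pose, the force and the opening at its end, in the units of the state.
- get_obs(): the state, without advancing time (a new reading comes with each control period).
- camera(name): name is "scene" or "top" or "wrist"; returns the picture (384x512x3 uint8, red, green, blue); there is no depth.
- camera_info(name): a dict with "K" (3x3 intrinsics, pixels), "R" (3x3) and "t" (3): a world point X has camera coordinates R X + t. Camera axes: x right, y down, z forward; pixel columns grow to the right and rows downward; lengths in m; the calibration is good to about 2 mm. A picture is of the moment at which its call begins: read the wrist's pose just before it. camera_info takes no time and is no camera call; for the wrist camera it gives the pose at the moment of the call.
- hand_in(): hands the job in, once; it reports no verdict.
The state is a dict: "time": time; "q": joint angles; "joint_velocities": joint speeds; "joint_torque": joint torques, N m; "position": TCP position; "tool_rot": TCP orientation; "ft_force": force on the tool from outside, world axes, zero at the start; "moment": the same for the moment, N m; "grip_width": finger opening in m.
Only numpy, scipy, OpenCV 4.12 (cv2) and the standard library are available. Lean on these libraries where they do the work, as an engineer would, in place of code of your own. Each camera call takes 0.05 s, during which the arm holds its last target.

## Task

Draw the decorating hand rest out along its tube, away from the rear post, to the next setting: pinch the sleeve over the sprung button so that the button goes in, slide the sleeve until the button snaps out through the second hole, then tug the sleeve back towards the post with about 12 N for a moment to make sure that it holds. Never push or pull it along the tube with more than 15 N, and leave the little cup, the eraser and the tile beside it where they are.

Things in the scene. Friction and masses are not known exactly. Their poses are not given: they have to be found in the camera images.
- stand: Hand-rest stand, fixed to the table: dark steel foot 220 x 90 x 12 mm, rear post 90 mm high at x = -146 mm. Origin on the table below the sprung button; x runs level along the tube from the post to the hand rest, y is level towards the side where the button sticks out (robot's side, up to 0.45 rad off), z up. Tube axis 60 mm above the table. Place and yaw vary.
- first_hole (a point): Point on the sleeve's axis, 60 mm up, abreast of its first hole, through which the button sticks out at the start; moves with the sleeve. Pinch here, fingers closing along stand y: one pad presses the button in, the other bears on the flat far side. The sides are clear for 30 mm behind this point (towards the post) and 45 mm ahead.
- sleeve_end (a point): Centre of the sleeve's rear end, 112 mm behind the first hole. The sleeve is a plain aluminium square tube, 26 mm wide and high. Its +y wall (2 mm thick) has the first hole and, in a small steel plate (34 x 20 mm, 1.5 mm proud), the second; both 12 mm wide. The plate is clamped differently each time: the second hole is 46 to 78 mm behind the first; find it by feel.
- rest (a point): Centre of the top of the wooden hand rest (cross bar 34 x 95 x 14 mm, top 101 mm above the table), carried on the sleeve 60 mm ahead of the first hole.
- sleeve (a joint): How far the sleeve is drawn out along the inner tube (m), + along stand x: 0 = button in the first hole; 0.046 to 0.078 = in the second, beyond which it will not go once the button is out. It rubs with about 3 to 7 N. In a hole it has about 1 mm of play each way.
- button (a joint): How far the sprung button is pushed in (m): 0 = out, 6 mm proud of the sleeve, locking it; 0.006 = flush; 0.008 = under the sleeve's wall. A domed steel pin, 10 mm across, at tube height; the spring takes 1.5 to 4 N. Held flush, its dome lets a push of roughly 8 to 12 N along the tube slide the sleeve over it. At a hole it snaps out by itself.
- tube (a joint): How far the inner tube has shifted in its rubber bush in the rear post (m), + along stand x. It shows the force along the tube: 1 mm for each 6 N, 0 when nothing pushes; it springs back by itself.
- cup_mid (a point): Small terracotta-coloured cup, 65 mm across and 50 mm high, loose on the table beside the stand; point at its centre, 25 mm up. Leave alone.
- eraser_mid (a point): White eraser, 20 x 42 x 12 mm, loose on the table between the stand and the robot; point at its centre. Leave alone.
- tile_mid (a point): Pale glazed test tile, 50 x 58 x 8 mm, loose on the table beside the stand; point at its centre. Leave alone.

How it is judged:
On the way, in this order (a step that is already met when the one before it is completed fails the run):
1. the button is pushed in and the sleeve drawn off its first hole (value of joint sleeve above 0.01 m and value of joint button above 0.006 m), for 0.05 s.
2. the button has snapped out through the second hole (value of joint sleeve above 0.03 m and value of joint button below 0.002 m), for 0.2 s.
3. the sleeve is tugged back towards the post with at least 9 N and the button holds (all of step 2 and value of joint tube below -0.0015 m), for 0.1 s.
At the end, for the whole second after the job is handed in: The button stands out through the second hole (pushed in by less than 2 mm, sleeve drawn out by more than 30 mm) and the tube is free of load (within 1 mm of its rest position) (all of step 2 and value of joint tube between -0.001 and 0.001 m); the robot touches nothing.
It fails at once if the sleeve was forced along the tube with more than 17 N (tube shifted by more than 2.8 mm in its bush) (value of joint tube above 0.0028 m or value of joint tube below -0.0028 m).
It fails at once if the cup, the eraser or the tile was moved by more than 15 mm (distance of any of cup_mid, eraser_mid, tile_mid from where it was at the start of the episode above 0.015 m).
It also fails if it takes over 67 s, if anything falls off the work surface, if the arm or the gripper's body presses on something with over 40 N, if the wrist force passes 120 N, or if a joint passes its speed limit or range.

## Working session

There is one attempt and no reset: what is moved stays moved. The work goes in short steps, Python scripts to look and compute and a tool call to move; the robot and the scene stay as the last step left them, time stands still between calls to the robot, and variables do not carry over. Pictures are saved under pics/ and viewed, and the job is handed in when it is done.

Besides the shell and the picture viewer there is one more tool, called as name([rows], argument=value, ...), one row to a line, values as JSON. jog_arm: Moves the arm, as the interface text tells. Its arguments: {"type":"object","properties":{"increments":{"type":"array","items":{"type":"array","items":{"type":"array","items":{"type":"number"}}}},"squeeze":{"type":"number"}},"required":["increments"]}

```bash
mkdir -p pics; ls; python3 - <<'E'
from rig import *
import cv2
o=get_obs();print(o)
for n in ["scene","top"]:
    im=camera(n);cv2.imwrite(f"pics/{n}0.png",im[:,:,::-1])
    print(n,camera_info(n))
try: print(grip_point_offset)
except Exception as e: print(e)
E
```

```text
pics
{'time': 0.0, 'q': array([-1.47049678e+00,  5.28500730e-01,  1.43391720e+00, -8.54132176e-06,
        1.18138322e+00, -1.78509017e-01]), 'joint_velocities': array([-0.00218734, -0.0004914 , -0.00059567,  0.00084827,  0.00173395,
       -0.00010575]), 'joint_torque': array([-8.53185520e-04, -4.40046108e+01, -1.76593530e+01,  6.31885557e-02,
        5.84216556e-02, -1.70309236e-04]), 'position': array([ 0.17195173, -0.60011062,  0.22154566]), 'tool_rot': array([-0.09822809,  0.70102685, -0.69946618,  0.09828356]), 'ft_force': array([-0.73489747, -0.26053372,  0.72837347]), 'moment': array([ 0.0511169 , -0.00133405,  0.05225177]), 'grip_width': 0.08721203769864933}
scene {'K': array([[439.01619235,   0.        , 255.81855697],
       [  0.        , 439.01619235, 188.46682604],
       [  0.        ,   0.        ,   1.        ]]), 'R': array([[-0.76756394, -0.64072168, -0.01792574],
       [-0.48224033,  0.5956796 , -0.64234732],
       [ 0.42224385, -0.48439812, -0.76620401]]), 't': array([0.45079087, 0.33500904, 0.71163125])}
top {'K': array([[488.41152763,   0.        , 256.3314554 ],
       [  0.        , 488.41152763, 186.03978719],
       [  0.        ,   0.        ,   1.        ]]), 'R': array([[-0.01363194, -0.99985419, -0.01028434],
       [-0.99269274,  0.01476616, -0.11976259],
       [ 0.11989699,  0.00857659, -0.99274929]]), 't': array([-0.0064287 ,  0.56886196,  1.01769982])}
0.0187
```

View pics/scene0.png

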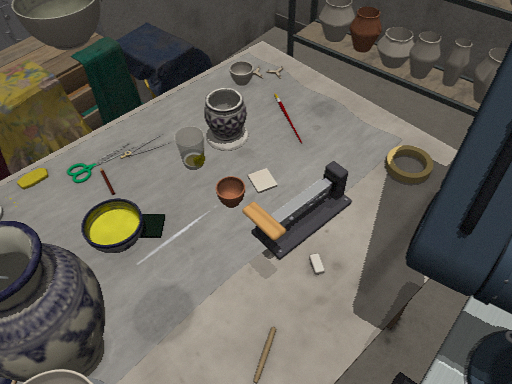

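View pics/top0.png

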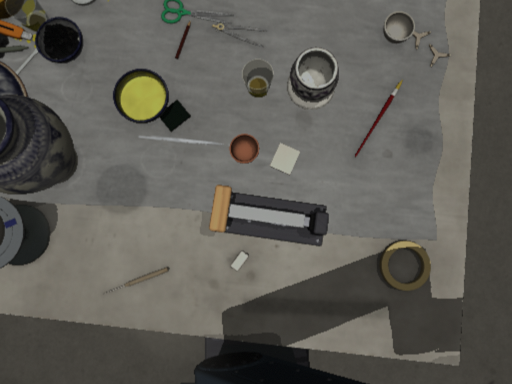

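The top view shows the orange rest at (221,208), the sleeve running right to the post at (318,221), the cup at (244,149), the tile at (285,158) and the eraser at (240,261).

```bash
cat > h.py <<'E'
import numpy as np,cv2
def ray(ci,uv,z):
    K,R,t=ci['K'],np.array(ci['R']),np.array(ci['t'])
    C=-R.T@t; d=R.T@np.linalg.inv(K)@np.array([uv[0],uv[1],1.]); return C+d*(z-C[2])/d[2]
def proj(ci,X):
    c=ci['R']@np.array(X)+ci['t']; p=ci['K']@c; return p[:2]/p[2]
E
python3 - <<'E'
from rig import *
from h import *
ci=camera_info('top');im=cv2.imread('pics/top0.png');hsv=cv2.cvtColor(im,cv2.COLOR_BGR2HSV)
def comp(mask,x0,y0,x1,y1,name,z):
    m=np.zeros_like(mask);m[y0:y1,x0:x1]=mask[y0:y1,x0:x1]
    cs,_=cv2.findContours(m,cv2.RETR_EXTERNAL,cv2.CHAIN_APPROX_NONE);c=max(cs,key=cv2.contourArea)
    r=cv2.minAreaRect(c);b=cv2.boxPoints(r)
    P=np.array([ray(ci,p,z) for p in b]);print(name,np.round(r[0],1),'ctr',ray(ci,r[0],z).round(4))
    for i in range(2):
        e=P[(i+1)%4]-P[i];print('   side',np.linalg.norm(e).round(4),'ang',np.degrees(np.arctan2(e[1],e[0])).round(1))
    return c
org=cv2.inRange(hsv,(8,90,110),(25,255,255));comp(org,200,175,245,245,'rest',.101)
sil=cv2.inRange(hsv,(0,0,135),(180,50,255));comp(sil,226,195,320,235,'sleeve',.073)
wh=cv2.inRange(hsv,(0,0,190),(180,60,255));comp(wh,225,245,255,275,'eraser',.012)
comp(cv2.inRange(hsv,(0,0,180),(180,60,255)),265,138,305,180,'tile',.008)
comp(cv2.inRange(hsv,(0,80,50),(14,255,255)),225,130,262,168,'cup',.05)
comp(cv2.inRange(hsv,(0,0,0),(180,255,75)),205,180,335,250,'foot',.012)
cr=cv2.resize(im[130:280,190:345],None,fx=5,fy=4,interpolation=cv2.INTER_CUBIC)
cr=cv2.resize(im[165:280,195:345],None,fx=5,fy=5,interpolation=cv2.INTER_CUBIC)
cv2.imwrite('pics/topc.png',cr)
im=cv2.imread('pics/scene0.png')
cv2.imwrite('pics/scenec.png',cv2.resize(im[155:285,235:360],None,fx=4.5,fy=4.5,interpolation=cv2.INTER_CUBIC))
E
```

```text
rest [219.8 208.1] ctr [0.5171 0.0589 0.101 ]
   side 0.0925 ang -9.3
   side 0.0319 ang -100.1
sleeve [268.6 215.9] ctr [ 0.5018 -0.0393  0.073 ]
   side 0.0248 ang -8.5
   side 0.1625 ang -99.0Traceback (most recent call last):
  File "<stdin>", line 14, in <module>
  File "<stdin>", line 6, in comp
ValueError: max() iterable argument is empty
```

```bash
python3 - <<'E'
from rig import *
from h import *
ci=camera_info('top');im=cv2.imread('pics/top0.png');hsv=cv2.cvtColor(im,cv2.COLOR_BGR2HSV)
print(hsv[258:264:2,236:246:2].tolist()[1],hsv[158,285],hsv[212,225:330:12].tolist(), hsv[233,230:320:15].tolist())
def comp(mask,x0,y0,x1,y1,name,z):
    m=np.zeros_like(mask);m[y0:y1,x0:x1]=mask[y0:y1,x0:x1]
    cs,_=cv2.findContours(m,cv2.RETR_EXTERNAL,cv2.CHAIN_APPROX_NONE)
    if not cs: print(name,'none');return
    c=max(cs,key=cv2.contourArea)
    r=cv2.minAreaRect(c);b=cv2.boxPoints(r)
    P=np.array([ray(ci,p,z) for p in b]);print(name,np.round(r[0],1),'ctr',ray(ci,r[0],z).round(4))
    for i in range(2):
        e=P[(i+1)%4]-P[i];print('   side',np.linalg.norm(e).round(4),'ang',np.degrees(np.arctan2(e[1],e[0])).round(1))
g=lambda v:cv2.inRange(hsv,(0,0,v),(180,80,255))
comp(g(185),225,245,255,275,'eraser',.012)
comp(g(160),265,138,305,180,'tile',.008)
comp(cv2.inRange(hsv,(0,80,50),(14,255,255)),225,130,262,168,'cup',.05)
comp(cv2.inRange(hsv,(0,0,0),(180,255,80)),205,180,335,250,'foot',.012)
sil=cv2.inRange(hsv,(0,0,135),(180,50,255))
# sleeve edges line fits
e1=[];e2=[]
for x in range(240,300):
    ys=np.where(sil[200:230,x])[0]+200
    e1.append(ray(ci,(x,ys.min()-.5),.073)[:2]);e2.append(ray(ci,(x,ys.max()+.5),.073)[:2])
for e in(e1,e2):
    vx,vy,x0,y0=cv2.fitLine(np.array(e,np.float32),cv2.DIST_HUBER,0,.001,.001).ravel();print('edge ang',np.degrees(np.arctan2(vy,vx)),x0,y0)
cv2.imwrite('pics/topc.png',cv2.resize(im[165:280,195:345],None,fx=5,fy=5,interpolation=cv2.INTER_CUBIC))
im=cv2.imread('pics/scene0.png')
cv2.imwrite('pics/scenec.png',cv2.resize(im[155:285,235:360],None,fx=4.5,fy=4.5,interpolation=cv2.INTER_CUBIC))
E
```

```text
[[33, 15, 172], [38, 16, 173], [38, 16, 173], [40, 13, 173], [30, 16, 162]] [ 30  23 169] [[17, 124, 166], [60, 3, 154], [50, 5, 154], [60, 3, 155], [45, 3, 155], [50, 6, 124], [120, 8, 31], [130, 14, 53], [150, 8, 34]] [[21, 28, 92], [130, 14, 56], [130, 13, 59], [120, 13, 58], [130, 13, 59], [120, 11, 47]]
eraser none
tile [284.7 158.2] ctr [ 0.6332 -0.0782  0.008 ]
   side 0.054 ang -24.7
   side 0.0475 ang -115.3
cup [244. 148.] ctr [0.6492 0.0106 0.05  ]
   side 0.0611 ang -45.2
   side 0.0614 ang -136.4
foot [277.5 219. ] ctr [ 0.4982 -0.0596  0.012 ]
   side 0.0906 ang -9.0
   side 0.2214 ang -99.5
edge ang 81.11652 0.5150038 -0.03594588
edge ang 80.58719 0.48968756 -0.04088382
```

View pics/topc.png

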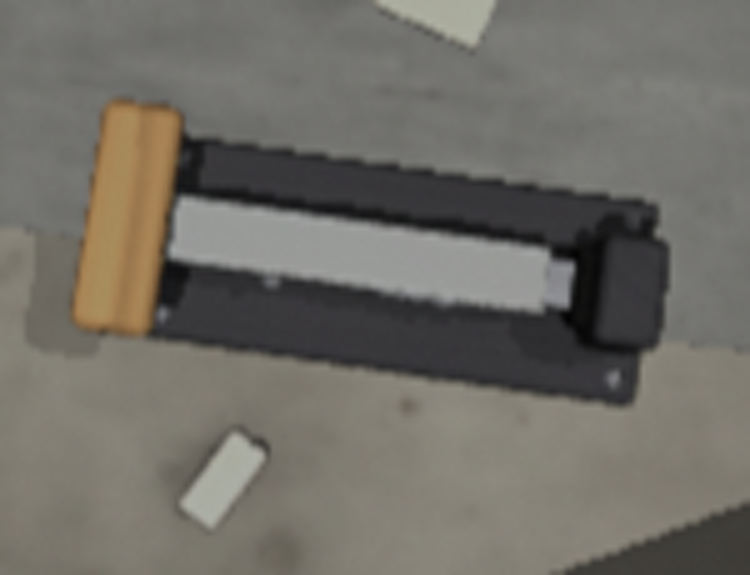

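View pics/scenec.png

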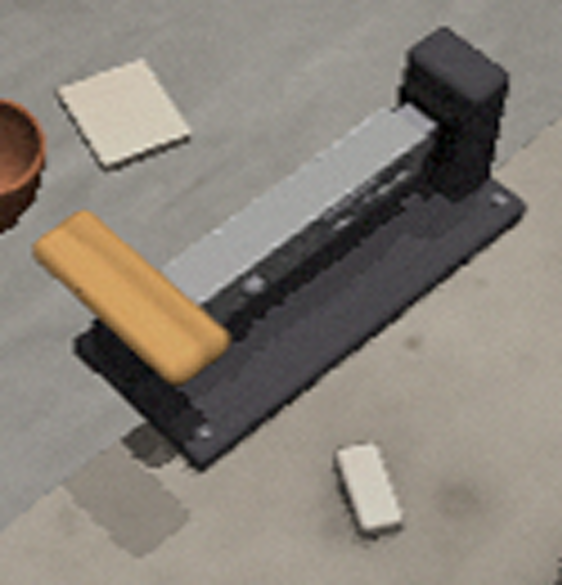

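The crops show the button at top pixel (249.4,221.2), the plate around (280,224), and the foot and sleeve edges agreeing on a yaw of about 81°.

```bash
python3 - <<'E'
from rig import *
from h import *
from scipy.spatial.transform import Rotation as Rn
ci=camera_info('top');print('button',ray(ci,(249.4,221.2),.06),'eraser',ray(ci,(239.7,261),.012))
cs=camera_info('scene');b=np.array([235+254/4.5,155+284/4.5]);print('button scene',ray(cs,b,.06))
a=np.radians(80.9);X=np.array([np.cos(a),np.sin(a),0]);Y=np.array([-np.sin(a),np.cos(a),0])
h=np.array([.5171,.0589,0])-.06*X;print('hole from rest',h, 'along diff',(ray(ci,(249.4,221.2),.06)-h)@X,(ray(ci,(249.4,221.2),.06)-h)@Y)
f=np.array([.4982,-.0596,0]);print('foot ctr along',(f-h)@X,(f-h)@Y, 'plate',(ray(ci,(279,224),.06)-h)@X)
o=get_obs();M=Rn.from_quat(o['tool_rot']).as_matrix();print(M.round(3))
z=M[:,2];print('jaw yaw',np.degrees(np.arctan2(z[1],z[0])),'stand y yaw',np.degrees(np.arctan2(Y[1],Y[0])))
E
```

```text
button [0.49205928 0.00068165 0.06      ] eraser [0.40884344 0.02380337 0.012     ]
button scene [0.49309858 0.00052692 0.06      ]
hole from rest [ 5.07610516e-01 -3.44828405e-04  0.00000000e+00] along diff -0.001445993665679457 0.01551785144485196
foot ctr along -0.05999772357109274 -7.96100220640892e-05 plate -0.06322858400109369
[[-0.961 -0.     0.275]
 [-0.275  0.002 -0.961]
 [-0.    -1.    -0.002]]
jaw yaw -74.02461078604183 stand y yaw 170.9
```

jog_arm([
  [[0,0,4,0.02,0.037,0,-1],[0,0,8,0.04,0.075,0,-1],[0,0,12,0.062,0.112,0,-1],[0,0,16,0.084,0.15,0,-1],[0,0,20,0.105,0.187,0,-1],[0,0,24,0.126,0.225,0,-1],[0,0,28,0.147,0.262,0,-1],[0,0,32,0.168,0.3,0,-1]],
], squeeze=12)

```text
time: 0.9
position: [0.3404, -0.2985, 0.2215]
tool_rot: [-0.288, 0.646, -0.645, 0.288]
ft_force: [1.1, 0.7, -1.0]
grip_width: 0.0868
```

jog_arm([
  [[0,0,4,0.02,0.037,0,-1],[0,0,8,0.04,0.075,0,-1],[0,0,12,0.062,0.112,0,-1],[0,0,16,0.084,0.15,0,-1],[0,0,20,0.105,0.187,0,-1],[0,0,25,0.127,0.225,0,-1],[0,0,29,0.147,0.262,0,-1],[0,0,32.7,0.167,0.2975,0,-1]],
])

```text
time: 1.7
position: [0.5077, 0.0009, 0.2213]
tool_rot: [-0.46, 0.539, -0.537, 0.459]
ft_force: [0.3, -0.3, 0.7]
grip_width: 0.0871
```

```bash
cat > st.py <<'E'
from rig import *
from h import *
from scipy.spatial.transform import Rotation as Rn
a=np.radians(80.9);X=np.array([np.cos(a),np.sin(a),0]);Y=np.array([-np.sin(a),np.cos(a),0])
h0=np.array([.5074,-.001,0.06])
def st():
    o=get_obs();M=Rn.from_quat(o['tool_rot']).as_matrix();g=o['position']-.0187*M[:,1]
    z=M[:,2];d=g-h0
    print('t',round(o['time'],2),'g',g.round(4),'along',(d@X).round(4),'side',(d@Y).round(4),'dz',d[2].round(4),'jawyaw',np.degrees(np.arctan2(z[1],z[0])).round(2),'ydown',M[:,1].round(3),'F',(o['ft_force']@X).round(2),(o['ft_force']@Y).round(2),o['ft_force'][2].round(2),'w',round(o['grip_width'],4))
if __name__=='__main__': st()
E
python3 - <<'E'
from st import *
st();im=camera('wrist');cv2.imwrite('pics/w1.png',im[:,:,::-1])
st()
E
```

```text
t 1.7 g [0.5078 0.0009 0.24  ] along 0.0019 side -0.0001 dz 0.18 jawyaw -9.01 ydown [-0.003  0.001 -1.   ] F -0.29 -0.37 0.72 w 0.0871
t 1.75 g [0.5107 0.0054 0.2403] along 0.0068 side -0.0023 dz 0.1803 jawyaw -8.77 ydown [ 0.002  0.005 -1.   ] F 2.82 -2.19 -0.07 w 0.0868
```

View pics/w1.png

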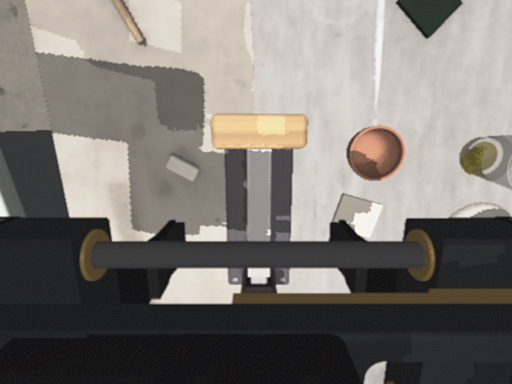

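The wrist view shows the sleeve midway between the fingers (column 258), with the rest ahead at (259,131). I'll settle, then descend.

jog_arm([
  [[0,0,0,-0.003,-0.006,0,-1],[0,0,0,-0.003,-0.006,-0.03,-1],[0,0,0,-0.003,-0.006,-0.07,-1],[0,0,0,-0.003,-0.006,-0.1,-1],[0,0,0,-0.003,-0.006,-0.1,-1],[0,0,0,-0.003,-0.006,-0.1,-1]],
])

```text
time: 2.35
position: [0.5073, -0.0014, 0.1216]
tool_rot: [-0.459, 0.538, -0.536, 0.461]
ft_force: [1.3, 0.6, 0.2]
grip_width: 0.0873
```

```bash
python3 st.py
```

```text
t 2.35 g [ 0.5073 -0.0015  0.1403] along -0.0005 side 0.0 dz 0.0803 jawyaw -8.85 ydown [ 0.     0.005 -1.   ] F 0.82 -1.21 0.23 w 0.0873
```

jog_arm([
  [[0,0,-0.2,0,0,-0.025,-1],[0,0,-0.2,0,0,-0.055,-1],[0,0,-0.2,0,0,-0.075,-1],[0,0,-0.2,0,0,-0.08,-1],[0,0,-0.2,0,0,-0.08,-1],[0,0,-0.2,0,0,-0.08,-1]],
])

```text
time: 2.95
position: [0.5086, -0.0019, 0.0432]
tool_rot: [-0.457, 0.538, -0.538, 0.461]
ft_force: [-0.2, -0.6, 0.0]
grip_width: 0.087
```

```bash
python3 - <<'E'
from st import *
st()
for n in ['scene','wrist']:
    im=camera(n)[:,:,::-1]
    if n=='scene': im=cv2.resize(im[130:290,210:380],None,fx=3.5,fy=3.5,interpolation=cv2.INTER_CUBIC)
    cv2.imwrite(f'pics/{n}2.png',im)
E
```

```text
t 2.95 g [ 0.5085 -0.0019  0.0619] along -0.0008 side -0.0013 dz 0.0019 jawyaw -9.07 ydown [ 0.004  0.004 -1.   ] F -0.64 0.08 0.03 w 0.087
```

View pics/scene2.png

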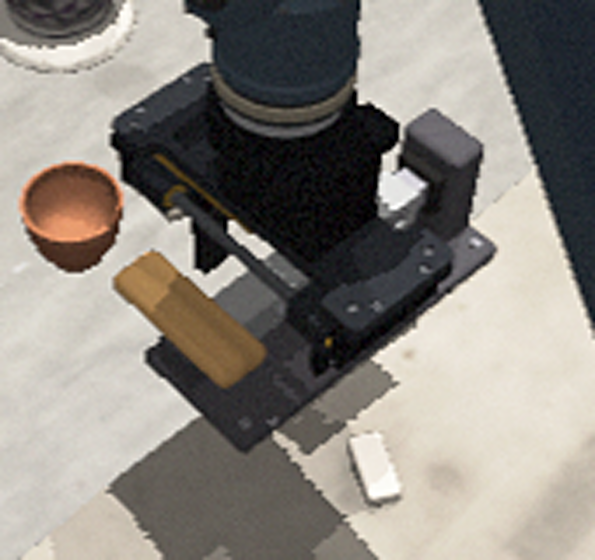

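View pics/wrist2.png

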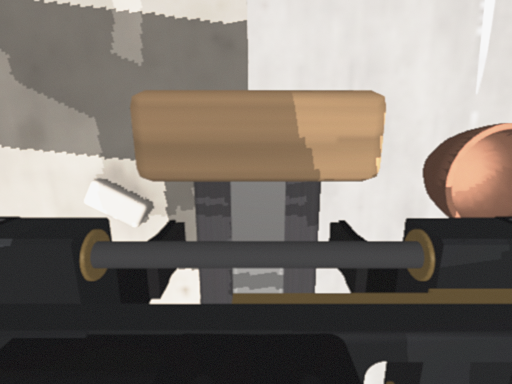

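Fingers straddle the sleeve centrally (wrist view: sleeve at columns 232–284, fingers at 170 and 345). Closing.

jog_arm([
  [[0,0,0,0,0,-0.001,1],[0,0,0,0,0,-0.001,1],[0,0,0,0,0,-0.001,1],[0,0,0,0,0,-0.001,1],[0,0,0,0,0,-0.001,1],[0,0,0,0,0,-0.001,1],[0,0,0,0,0,-0.001,1],[0,0,0,0,0,-0.001,1]],
], squeeze=15)

```text
time: 3.85
position: [0.5076, -0.0015, 0.0419]
tool_rot: [-0.458, 0.539, -0.537, 0.46]
ft_force: [-1.7, 0.2, 0.4]
grip_width: 0.0309
```

```bash
python3 st.py
```

```text
t 3.85 g [ 0.5076 -0.0016  0.0606] along -0.0006 side -0.0003 dz 0.0006 jawyaw -9.05 ydown [ 0.001  0.005 -1.   ] F -0.03 1.71 0.37 w 0.0309
```

jog_arm([
  [[0,0,0,0,0,0,1],[0,0,0,0,0,0,1],[0,0,0,0,0,0,1]],
])

```text
time: 4.15
position: [0.5089, -0.0018, 0.0419]
tool_rot: [-0.457, 0.538, -0.538, 0.461]
ft_force: [3.1, -0.5, -3.8]
grip_width: 0.0262
```

```bash
python3 st.py
```

```text
t 4.15 g [ 0.5088 -0.0019  0.0606] along -0.0007 side -0.0016 dz 0.0006 jawyaw -9.05 ydown [ 0.004  0.004 -1.   ] F -0.01 -3.1 -3.83 w 0.0262
```

Width 26.2 mm: the button is flush. Now pull along +x in small steps.

jog_arm([
  [[0,0,0,0.0001,0.0007,0,1],[0,0,0,0.0002,0.0013,0,1],[0,0,0,0.0003,0.002,0,1],[0,0,0,0.0003,0.002,0,1]],
])

```text
time: 4.55
position: [0.5092, -0.0004, 0.0419]
tool_rot: [-0.457, 0.538, -0.538, 0.461]
ft_force: [1.1, -4.8, -3.0]
grip_width: 0.0257
```

```bash
python3 st.py
```

```text
t 4.55 g [ 5.091e-01 -5.000e-04  6.060e-02] along 0.0008 side -0.0016 dz 0.0006 jawyaw -9.03 ydown [ 0.004  0.003 -1.   ] F -4.54 -1.81 -3.0 w 0.0257
```

jog_arm([
  [[0,0,0,0.0002,0.001,0,1],[0,0,0,0.0003,0.002,0,1],[0,0,0,0.0003,0.002,0,1]],
])

```text
time: 4.85
position: [0.5094, 0.0011, 0.0419]
tool_rot: [0.458, -0.538, 0.538, -0.461]
ft_force: [0.9, -5.8, -1.8]
grip_width: 0.026
```

```bash
python3 st.py
```

```text
t 4.85 g [0.5094 0.001  0.0606] along 0.0023 side -0.0016 dz 0.0006 jawyaw -9.01 ydown [ 0.004  0.003 -1.   ] F -5.62 -1.79 -1.8 w 0.026
```

jog_arm([
  [[0,0,0,0.0002,0.001,0,1],[0,0,0,0.0003,0.002,0,1],[0,0,0,0.0003,0.002,0,1]],
])

```text
time: 5.15
position: [0.5096, 0.0023, 0.0419]
tool_rot: [0.458, -0.537, 0.538, -0.461]
ft_force: [0.4, -6.1, -2.0]
grip_width: 0.0257
```

```bash
python3 st.py
```

```text
t 5.15 g [0.5096 0.0023 0.0606] along 0.0036 side -0.0016 dz 0.0006 jawyaw -8.99 ydown [ 0.004  0.002 -1.   ] F -5.96 -1.36 -2.01 w 0.0257
```

jog_arm([
  [[0,0,0,0.0002,0.0015,0,1],[0,0,0,0.0004,0.0025,0,1],[0,0,0,0.0004,0.0025,0,1]],
])

```text
time: 5.45
position: [0.5098, 0.0036, 0.0419]
tool_rot: [0.459, -0.537, 0.538, -0.46]
ft_force: [-0.5, -7.7, -1.7]
grip_width: 0.0258
```

```bash
python3 st.py
```

```text
t 5.45 g [0.5098 0.0036 0.0606] along 0.0049 side -0.0016 dz 0.0006 jawyaw -8.95 ydown [ 0.003  0.    -1.   ] F -7.68 -0.75 -1.75 w 0.0258
```

jog_arm([
  [[0,0,0,0.0002,0.0015,0,1],[0,0,0,0.0004,0.0025,0,1],[0,0,0,0.0004,0.0025,0,1]],
])

```text
time: 5.75
position: [0.5101, 0.0057, 0.0419]
tool_rot: [0.459, -0.537, 0.538, -0.46]
ft_force: [1.4, -2.6, -2.2]
grip_width: 0.0256
```

```bash
python3 - <<'E'
from st import *
st()
for n in ['scene','wrist']:
    im=camera(n)[:,:,::-1]
    cv2.imwrite(f'pics/{n}3.png',im)
E
```

```text
t 5.75 g [0.5101 0.0057 0.0606] along 0.007 side -0.0016 dz 0.0006 jawyaw -8.99 ydown [ 0.003 -0.    -1.   ] F -2.34 -1.79 -2.19 w 0.0256
```

View pics/wrist3.png

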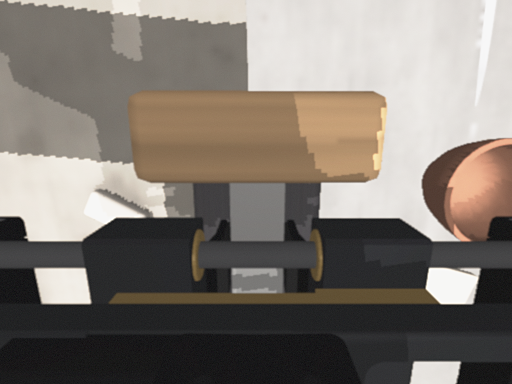

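The rest hasn't shifted in the wrist image (rows 91–182, as before), so there is no slip. The force also dropped, so the sleeve is off the button. Sliding on.

jog_arm([
  [[0,0,0,0.0005,0.003,0,1],[0,0,0,0.001,0.006,0,1],[0,0,0,0.0015,0.009,0,1],[0,0,0,0.002,0.012,0,1],[0,0,0,0.0024,0.015,0,1],[0,0,0,0.0029,0.018,0,1],[0,0,0,0.0034,0.021,0,1],[0,0,0,0.0038,0.024,0,1]],
])

```text
time: 6.65
position: [0.514, 0.0298, 0.0419]
tool_rot: [0.459, -0.537, 0.538, -0.46]
ft_force: [0.9, -6.0, -1.9]
grip_width: 0.0258
```

```bash
python3 st.py
```

```text
t 6.65 g [0.5139 0.0298 0.0606] along 0.0315 side -0.0016 dz 0.0006 jawyaw -8.96 ydown [ 0.003 -0.    -1.   ] F -5.74 -1.85 -1.93 w 0.0258
```

jog_arm([
  [[0,0,0,0.0003,0.002,0,1],[0,0,0,0.0006,0.004,0,1],[0,0,0,0.001,0.006,0,1],[0,0,0,0.0013,0.008,0,1],[0,0,0,0.0016,0.01,0,1],[0,0,0,0.0019,0.012,0,1]],
])

```text
time: 7.25
position: [0.5159, 0.0418, 0.0419]
tool_rot: [0.459, -0.537, 0.538, -0.46]
ft_force: [1.6, -4.5, -1.0]
grip_width: 0.0256
```

```bash
python3 st.py
```

```text
t 7.25 g [0.5158 0.0418 0.0606] along 0.0436 side -0.0016 dz 0.0006 jawyaw -8.95 ydown [ 0.003 -0.001 -1.   ] F -4.21 -2.34 -1.05 w 0.0256
```

jog_arm([
  [[0,0,0,0.0002,0.001,0,1],[0,0,0,0.0003,0.002,0,1]],
])

```text
time: 7.45
position: [0.5162, 0.0438, 0.0419]
tool_rot: [0.459, -0.537, 0.538, -0.46]
ft_force: [1.3, -4.9, -2.6]
grip_width: 0.0258
```

jog_arm([
  [[0,0,0,0.0002,0.001,0,1],[0,0,0,0.0003,0.002,0,1]],
])

```text
time: 7.65
position: [0.5165, 0.0457, 0.0419]
tool_rot: [0.459, -0.537, 0.538, -0.46]
ft_force: [1.9, -4.7, -2.2]
grip_width: 0.0258
```

jog_arm([
  [[0,0,0,0.0002,0.001,0,1],[0,0,0,0.0003,0.002,0,1]],
])

```text
time: 7.85
position: [0.5168, 0.0476, 0.0419]
tool_rot: [0.459, -0.536, 0.538, -0.46]
ft_force: [1.7, -4.9, -1.9]
grip_width: 0.0255
```

jog_arm([
  [[0,0,0,0.0002,0.001,0,1],[0,0,0,0.0003,0.002,0,1]],
])

```text
time: 8.05
position: [0.5171, 0.0496, 0.0419]
tool_rot: [0.459, -0.536, 0.538, -0.46]
ft_force: [0.7, -5.1, -2.4]
grip_width: 0.026
```

jog_arm([
  [[0,0,0,0.0002,0.001,0,1],[0,0,0,0.0003,0.002,0,1]],
])

```text
time: 8.25
position: [0.5174, 0.052, 0.0419]
tool_rot: [0.459, -0.537, 0.539, -0.46]
ft_force: [1.2, -0.8, -1.4]
grip_width: 0.0257
```

The force fell to about 0.8 N, so the button may have snapped. I'll look, then pull on gently.

```bash
python3 - <<'E'
from st import *
st()
for n in ['scene']:
    im=camera(n)[:,:,::-1]
    cv2.imwrite(f'pics/{n}4.png',cv2.resize(im[130:290,210:380],None,fx=3.5,fy=3.5,interpolation=cv2.INTER_CUBIC))
st()
E
```

```text
t 8.25 g [0.5174 0.052  0.0606] along 0.0539 side -0.0015 dz 0.0006 jawyaw -8.97 ydown [ 0.003 -0.001 -1.   ] F -0.64 -1.34 -1.38 w 0.0257
t 8.3 g [0.5175 0.0524 0.0606] along 0.0543 side -0.0015 dz 0.0006 jawyaw -8.99 ydown [ 0.003 -0.001 -1.   ] F 2.45 -2.38 -2.1 w 0.0261
```

View pics/scene4.png

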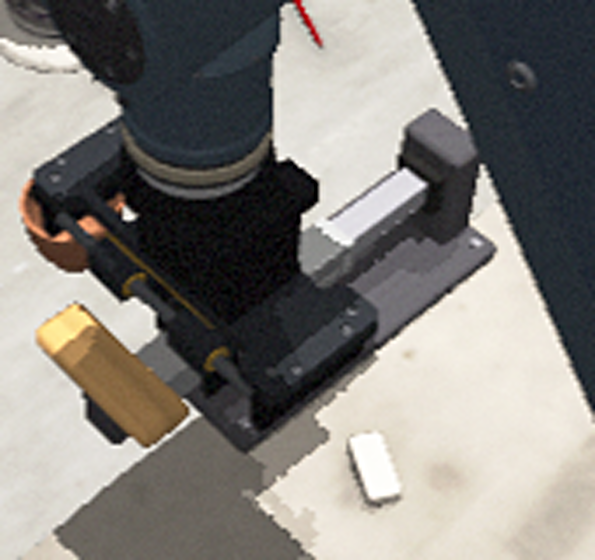

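jog_arm([
  [[0,0,0,0.0001,0.0007,0,1],[0,0,0,0.0002,0.0015,0,1]],
])

```text
time: 8.5
position: [0.5178, 0.0541, 0.0419]
tool_rot: [0.459, -0.537, 0.538, -0.46]
ft_force: [2.2, -2.0, -2.2]
grip_width: 0.0259
```

jog_arm([
  [[0,0,0,0.0001,0.0007,0,1],[0,0,0,0.0002,0.0012,0,1]],
])

```text
time: 8.7
position: [0.518, 0.0553, 0.0419]
tool_rot: [0.459, -0.537, 0.538, -0.46]
ft_force: [2.3, -2.0, -2.1]
grip_width: 0.0259
```

jog_arm([
  [[0,0,0,0.0001,0.0007,0,1],[0,0,0,0.0002,0.0012,0,1]],
])

```text
time: 8.9
position: [0.5182, 0.0564, 0.0419]
tool_rot: [0.459, -0.537, 0.538, -0.46]
ft_force: [1.7, -3.2, -1.6]
grip_width: 0.0261
```

jog_arm([
  [[0,0,0,0.0001,0.0007,0,1],[0,0,0,0.0002,0.0012,0,1]],
])

```text
time: 9.1
position: [0.5183, 0.0572, 0.0419]
tool_rot: [0.459, -0.536, 0.538, -0.46]
ft_force: [1.3, -5.2, -1.7]
grip_width: 0.0262
```

jog_arm([
  [[0,0,0,0.0001,0.0007,0,1],[0,0,0,0.0002,0.0012,0,1]],
])

```text
time: 9.3
position: [0.5184, 0.0577, 0.0419]
tool_rot: [0.46, -0.536, 0.539, -0.46]
ft_force: [1.6, -7.4, -2.5]
grip_width: 0.0258
```

Force climbs to 7.4 N with the sleeve stopped, so the button is out at about 55 mm. Now the tug back in small steps.

jog_arm([
  [[0,0,0,-0.0002,-0.001,0,1],[0,0,0,-0.0003,-0.002,0,1],[0,0,0,-0.0005,-0.003,0,1],[0,0,0,-0.0005,-0.003,0,1]],
], squeeze=20)

```text
time: 9.7
position: [0.518, 0.0553, 0.0419]
tool_rot: [0.459, -0.536, 0.539, -0.46]
ft_force: [3.4, 2.5, -2.4]
grip_width: 0.0258
```

```bash
python3 st.py
```

```text
t 9.7 g [0.518  0.0554 0.0606] along 0.0573 side -0.0015 dz 0.0006 jawyaw -8.94 ydown [ 0.003 -0.002 -1.   ] F 2.98 -2.92 -2.39 w 0.0258
```

jog_arm([
  [[0,0,0,-0.0002,-0.001,0,1],[0,0,0,-0.0003,-0.002,0,1],[0,0,0,-0.0003,-0.002,0,1]],
])

```text
time: 10.0
position: [0.5177, 0.0534, 0.0419]
tool_rot: [0.459, -0.536, 0.539, -0.46]
ft_force: [1.8, 3.5, -1.9]
grip_width: 0.0259
```

```bash
python3 st.py
```

```text
t 10.0 g [0.5176 0.0535 0.0606] along 0.0554 side -0.0015 dz 0.0006 jawyaw -8.95 ydown [ 0.003 -0.001 -1.   ] F 3.76 -1.19 -1.86 w 0.0259
```

jog_arm([
  [[0,0,0,-0.0002,-0.001,0,1],[0,0,0,-0.0003,-0.002,0,1],[0,0,0,-0.0003,-0.002,0,1]],
])

```text
time: 10.3
position: [0.5175, 0.0522, 0.0419]
tool_rot: [0.458, -0.537, 0.538, -0.46]
ft_force: [3.9, 5.2, -2.1]
grip_width: 0.0255
```

```bash
python3 st.py
```

```text
t 10.3 g [0.5175 0.0522 0.0606] along 0.0541 side -0.0015 dz 0.0006 jawyaw -9.0 ydown [ 0.003 -0.    -1.   ] F 5.73 -3.08 -2.06 w 0.0255
```

jog_arm([
  [[0,0,0,-0.0002,-0.001,0,1],[0,0,0,-0.0003,-0.002,0,1],[0,0,0,-0.0003,-0.002,0,1]],
])

```text
time: 10.6
position: [0.5175, 0.0516, 0.0419]
tool_rot: [0.457, -0.537, 0.538, -0.461]
ft_force: [3.8, 8.8, -4.1]
grip_width: 0.0257
```

```bash
python3 st.py
```

```text
t 10.6 g [0.5174 0.0516 0.0606] along 0.0535 side -0.0015 dz 0.0006 jawyaw -9.05 ydown [ 0.004  0.002 -1.   ] F 9.24 -2.35 -4.13 w 0.0257
```

jog_arm([
  [[0,0,0,-0.0002,-0.0013,0,1],[0,0,0,-0.0003,-0.0021,0,1],[0,0,0,-0.0003,-0.0021,0,1],[0,0,0,-0.0003,-0.0021,0,1]],
])

```text
time: 11.0
position: [0.5174, 0.0512, 0.0419]
tool_rot: [-0.457, 0.538, -0.538, 0.461]
ft_force: [5.7, 9.2, -3.1]
grip_width: 0.026
```

```bash
python3 st.py
```

```text
t 11.0 g [0.5173 0.0512 0.0606] along 0.0531 side -0.0015 dz 0.0006 jawyaw -9.09 ydown [ 0.005  0.004 -1.   ] F 10.0 -4.14 -3.06 w 0.026
```

jog_arm([
  [[0,0,0,-0.0002,-0.0015,0,1],[0,0,0,-0.0004,-0.0025,0,1],[0,0,0,-0.0004,-0.0025,0,1],[0,0,0,-0.0004,-0.0025,0,1]],
])

```text
time: 11.4
position: [0.5173, 0.0508, 0.0419]
tool_rot: [-0.455, 0.539, -0.538, 0.462]
ft_force: [4.2, 13.5, -2.8]
grip_width: 0.0256
```

```bash
python3 st.py
```

```text
t 11.4 g [0.5172 0.0507 0.0606] along 0.0526 side -0.0015 dz 0.0006 jawyaw -9.13 ydown [ 0.006  0.007 -1.   ] F 13.96 -2.01 -2.8 w 0.0256
```

About 13 N and it holds. Now unload, then open.

jog_arm([
  [[0,0,0,0.0001,0.0005,0,1],[0,0,0,0.0002,0.0015,0,1],[0,0,0,0.0003,0.002,0,1],[0,0,0,0.0003,0.002,0,1]],
])

```text
time: 11.8
position: [0.5177, 0.0528, 0.0419]
tool_rot: [-0.456, 0.539, -0.538, 0.462]
ft_force: [2.3, 2.3, -1.5]
grip_width: 0.0261
```

```bash
python3 st.py
```

```text
t 11.8 g [0.5176 0.0527 0.0606] along 0.0546 side -0.0015 dz 0.0006 jawyaw -9.1 ydown [ 0.006  0.007 -1.   ] F 2.6 -1.88 -1.53 w 0.0261
```

jog_arm([
  [[0,0,0,0,0.0003,0,-1],[0,0,0,0,0.0003,0,-1],[0,0,0,0,0.0003,0,-1],[0,0,0,0,0.0003,0,-1],[0,0,0,0,0.0003,0,-1],[0,0,0,0,0.0003,0,-1],[0,0,0,0,0.0003,0,-1],[0,0,0,0,0.0003,0,-1]],
])

```text
time: 12.6
position: [0.5176, 0.0531, 0.0419]
tool_rot: [-0.456, 0.539, -0.538, 0.462]
ft_force: [-0.6, -0.1, -0.4]
grip_width: 0.0812
```

```bash
python3 st.py
```

```text
t 12.6 g [0.5175 0.053  0.0606] along 0.0549 side -0.0014 dz 0.0006 jawyaw -9.1 ydown [ 0.006  0.007 -1.   ] F -0.18 0.54 -0.44 w 0.0812
```

jog_arm([
  [[0,0,0,0,0,0.015,-1],[0,0,0,0,0,0.045,-1],[0,0,0,0,0,0.085,-1],[0,0,0,0,0,0.13,-1],[0,0,0,0,0,0.17,-1],[0,0,0,0,-0.03,0.2,-1],[0,0,0,0,-0.07,0.2,-1],[0,0,0,0,-0.12,0.2,-1]],
])

```text
time: 13.4
position: [0.518, -0.067, 0.2436]
tool_rot: [0.456, -0.537, 0.538, -0.463]
ft_force: [1.2, 0.8, -1.0]
grip_width: 0.087
```

jog_arm([
  [[0,0,0,-0.02,-0.04,0,-1],[0,0,0,-0.04,-0.08,0,-1],[0,0,0,-0.06,-0.12,0,-1],[0,0,0,-0.08,-0.16,0,-1],[0,0,0,-0.1,-0.2,0,-1],[0,0,0,-0.11,-0.23,0,-1],[0,0,0,-0.11,-0.23,0,-1]],
])

```text
time: 14.1
position: [0.4071, -0.3011, 0.2438]
tool_rot: [0.455, -0.537, 0.54, -0.462]
ft_force: [0.1, 0.6, 0.1]
grip_width: 0.087
```

```bash
python3 - <<'E'
from st import *
st()
for n,(y0,y1,x0,x1) in dict(scene=(155,285,235,360),top=(125,280,190,345)).items():
    im=camera(n)[:,:,::-1]
    cv2.imwrite(f'pics/{n}5f.png',im)
    cv2.imwrite(f'pics/{n}5.png',cv2.resize(im[y0-10:y1,x0-30:x1],None,fx=3.8,fy=3.8,interpolation=cv2.INTER_CUBIC))
E
```

```text
t 14.1 g [ 0.4069 -0.3012  0.2625] along -0.3123 side 0.0517 dz 0.2025 jawyaw -9.21 ydown [ 0.01   0.003 -1.   ] F 0.66 -0.04 0.07 w 0.087
```

View pics/scene5.png

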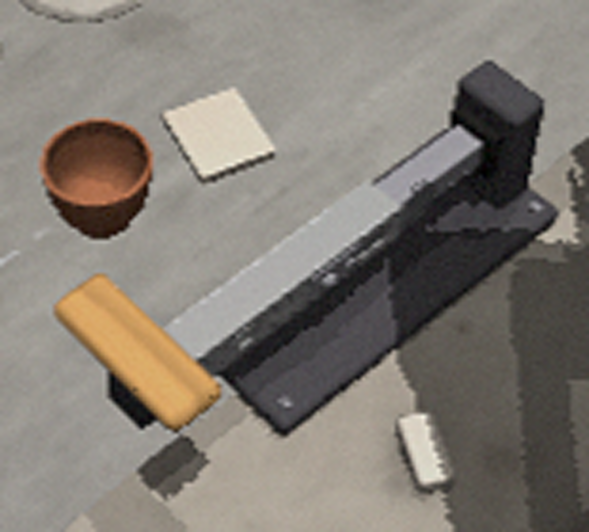

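View pics/top5.png

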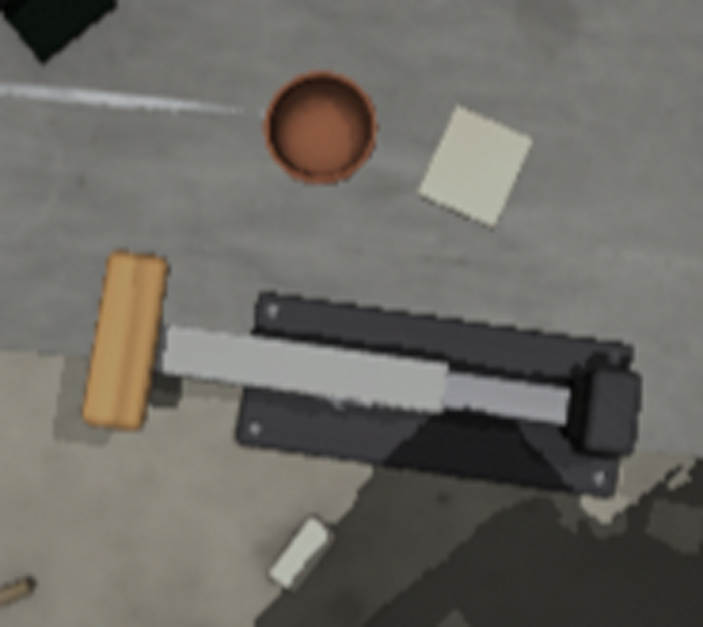

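Both views show the button out again at top pixel (249.5,221.1), its original place. The sleeve is drawn out, and the cup, tile and eraser sit where they were.

```bash
python3 - <<'E'
from st import *
ci=camera_info('top')
im=cv2.imread('pics/top5f.png');hsv=cv2.cvtColor(im,cv2.COLOR_BGR2HSV)
m=cv2.inRange(hsv,(8,90,110),(25,255,255));m[:, :170]=0;m[:,235:]=0;m[:170]=0;m[245:]=0
c=max(cv2.findContours(m,0,1)[0],key=cv2.contourArea);p=ray(ci,cv2.minAreaRect(c)[0],.101);print('rest',p,'moved',(p-np.array([.5171,.0589,.101]))@X)
print(hand_in())
E
```

```text
rest [0.52581095 0.114205   0.101     ] moved 0.05598662648034311
the job is handed in; nothing more can be done
None
```

I drew the hand rest out to its second setting, tugged it back to check it, and handed the job in at about 14 s of the 67 s allowed. No verdict was reported.

- **Slide:** I pinched the sleeve over the button and the gripper closed to 26 mm, so the button was flush. The most I saw while drawing the sleeve off the first hole was about 7.7 N. The force dropped away about 54 mm out, then climbed to 7.4 N as the sleeve stopped against the button.
- **Tug:** I pulled back towards the post in small steps. The last wrist-force reading was about 14 N, with 1–2 N of noise, so it was somewhat above the 12 N asked for but under 15 N. Readings came only at the end of each move, so a brief peak between them would not show. The button held.
- **Final checks:** After unloading, opening and backing the arm away, the wrist force was close to zero. The top view put the rest 56 mm further out, and the button was visible again at the same pixel as at the start. By eye, the cup, eraser and tile were where they had been; I did not measure them again.

The tube's shift was never measured directly; the forces above come from the wrist sensor.

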